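# Find the loose-capped flux bottle

## Task

One of the three flux bottles leaning in the rack has a loose cap and the other two are tight: test-twist the caps clockwise to find the loose one, and screw that cap fully home while its bottle is still in the rack. Then lift that bottle out and set it down gently, upright, in the aluminium drip tray, leaving the tight bottles seated in their nests and the other things on the bench where they are.

Things in the scene. Friction and masses are not known exactly. Their poses are not given: they have to be found in the camera images.
- bottle_a: One of three same-looking amber flux bottles (letters in random nests), 0.11 to 0.21 kg: square body 46 x 46 x 78 mm, short neck, grey ribbed round screw cap 38 mm across, 91 to 117 mm above the base. Starts leaning 30 degrees towards the robot, its base 50 mm deep in a rack nest. Origin: centre of the base; z up its axis to the cap; x away from the robot in the rack.
- cap_a_mid (a point): Middle of the grip height of the cap of bottle_a: on the bottle's axis, 104 mm above its base; axes as the bottle's. A raised bar (3 mm high, 5 mm wide) on the cap's top, from centre to rim, shows its turn. The cap never comes off, so the bottle can be carried by it.
- cap_a (a joint): Clockwise turn (seen from above) of bottle_a's cap, rad; a loose cap is home at its hard stop, 1.0. All caps read 0 to 0.15 at first. The one loose cap drags about 0.15 N m and stays where left. A tight cap does not turn (under 4 N m): its bottle takes up a few degrees of play in the nest, then the fingers slip round it (grip 15 to 30 N).
- bottle_b: One of three same-looking amber flux bottles (letters in random nests), 0.11 to 0.21 kg: square body 46 x 46 x 78 mm, short neck, grey ribbed round screw cap 38 mm across, 91 to 117 mm above the base. Starts leaning 30 degrees towards the robot, its base 50 mm deep in a rack nest. Origin: centre of the base; z up its axis to the cap; x away from the robot in the rack.
- cap_b_mid (a point): Middle of the grip height of the cap of bottle_b: on the bottle's axis, 104 mm above its base; axes as the bottle's. A raised bar (3 mm high, 5 mm wide) on the cap's top, from centre to rim, shows its turn. The cap never comes off, so the bottle can be carried by it.
- cap_b (a joint): Clockwise turn (seen from above) of bottle_b's cap, rad; a loose cap is home at its hard stop, 1.0. All caps read 0 to 0.15 at first. The one loose cap drags about 0.15 N m and stays where left. A tight cap does not turn (under 4 N m): its bottle takes up a few degrees of play in the nest, then the fingers slip round it (grip 15 to 30 N).
- bottle_c: One of three same-looking amber flux bottles (letters in random nests), 0.11 to 0.21 kg: square body 46 x 46 x 78 mm, short neck, grey ribbed round screw cap 38 mm across, 91 to 117 mm above the base. Starts leaning 30 degrees towards the robot, its base 50 mm deep in a rack nest. Origin: centre of the base; z up its axis to the cap; x away from the robot in the rack.
- cap_c_mid (a point): Middle of the grip height of the cap of bottle_c: on the bottle's axis, 104 mm above its base; axes as the bottle's. A raised bar (3 mm high, 5 mm wide) on the cap's top, from centre to rim, shows its turn. The cap never comes off, so the bottle can be carried by it.
- cap_c (a joint): Clockwise turn (seen from above) of bottle_c's cap, rad; a loose cap is home at its hard stop, 1.0. All caps read 0 to 0.15 at first. The one loose cap drags about 0.15 N m and stays where left. A tight cap does not turn (under 4 N m): its bottle takes up a few degrees of play in the nest, then the fingers slip round it (grip 15 to 30 N).
- rack_floor (a point): Centre of the middle nest's floor in the fixed plywood rack, 36 mm above the table, at the rack's centre. Rack 130 mm deep (x), 277 mm long (y); three square nests 49 mm wide, 50 mm deep, 100 mm apart along its y, leaning 30 degrees from vertical towards its -x side, which faces the robot. Bottles come out straight along their leaning axis. Rack's axes, z up.
- tray_in (a point): Centre of the floor (top face) of the fixed square aluminium drip tray, 150 x 150 mm outside, rim 18 mm above the table, walls 4 mm. z up.
- spool: Bystander, to be left alone: solder spool, 54 mm across, 34 mm high, standing on its flange. Origin at the middle of its underside or shaft.
- screwdriver: Bystander, to be left alone: screwdriver, 160 mm long, lying on the table. Origin at the middle of its underside or shaft.
- tin: Bystander, to be left alone: closed round tip-cleaner tin, 52 mm across, 24 mm high. Origin at the middle of its underside or shaft.
- board: Bystander, to be left alone: green circuit board, 55 x 75 x 6 mm, chips up to 13 mm high. Origin at the middle of its underside or shaft.
- brush: Bystander, to be left alone: small brush, 150 mm long, lying on the table. Origin at the middle of its underside or shaft.
- sponge_holder: Bystander, to be left alone: dark steel sponge holder, 85 x 70 x 22 mm. Origin at the middle of its underside or shaft.

How it is judged:
By the outcome, as a careful person would: the job done as asked, in the order asked, and still so for the second after the job is handed in, with the robot touching nothing.
It also fails if it takes over 58 s, if anything falls off the work surface, if the arm or the gripper's body presses on something with over 40 N, if the wrist force passes 120 N, or if a joint passes its speed limit or range.

## Robot

A 7-joint arm with a two-finger parallel gripper is mounted at the origin on the work surface. World frame = base frame: x ahead of the robot, y to its left, z up, the work surface at z = 0. Lengths are in m, angles in rad, forces in N, time in s.
With the tool pointing down it reaches from about 0.425 to 0.875 m from the base axis. Payload 4.7 kg.
Tool frame: the origin (TCP) lies at the very end of the fingers, on their centre line; the grasp point (between the pads) lies 19 mm behind it; x points along the fingers, y is the direction in which the jaws open and shut, and the axes are right-handed (so a half turn about x gives the same grasp; the last joint's range is limited). The gripper opens to 87 mm and grips with 3 to 60 N. Pads are 19 mm wide; open, the fingers measure 117 mm over their backs; the gripper's body (75 mm by 190 mm) begins 51 mm behind the grasp point.
Start: joints at [1.337, 0.321, -0.07, 1.45, 0.023, 1.371, -0.057], TCP at [0.159, -0.63, 0.223] pointing down, gripper open.
Joint ranges: [-2.86, 2.86], [-0.3, 2.09], [-1.38, 1.24], [0.06, 2.45], [-1.56, 4.7], [0.09, 2.05], [-2.69, 2.69]. Speed limits (rad/s): [2.57, 2.57, 3.14, 3.14, 3.14, 3.14, 3.14].

## Interface

Orientations are given as a 3x3 rotation matrix whose columns are the frame's x, y, z axes.
In Python, from rig import * gives the robot as it stands.
- The arm moves only by the shell command python3 -m pendant 'ROWS' [FORCE]. ROWS is JSON, a list of rows, each a list of 3 entries, a list of its own where there are three numbers: the closure, from 0 (fully open) to 1 (shut), then the shift along the tool's x, y, z in m, then the turn, a rotation vector about the tool's x, y, z in rad. A call has 1 to 12 rows; each row is the pose to reach, as a shift and turn from the pose measured when the call began, along the tool's axes at that moment; what a row does not reach only later rows make up. A row lasts 1/8 s, in which the tool goes at most 62.5 mm and 10.7 degrees, less where a joint would pass 70% of its speed; a pose out of reach is approached as far as the arm can. A call with a gripper value outside its range is refused whole. The fingers move at their own pace and stop on an object; FORCE is the grip in N (left out, the last holds). Time passes only in rows, so rows that repeat a pose let the fingers close. It gives the time, the measured TCP pose, the force and the opening at its end, in the units of the state.
- sense(): the state, without advancing time (a new reading comes with each control period).
- capture(name): name is "scene" or "top" or "wrist"; returns the picture (400x640x3 uint8, red, green, blue); there is no depth.
- camera_info(name): a dict with "fx", "fy", "cx", "cy" (pixels), "k1" (the pictures are not rectified: a ray, as slopes to the right and down, at radius r is drawn at 1 + k1 r^2 times it, then the intrinsics apply), "R" (3x3) and "t" (3): a world point X has camera coordinates R X + t. Camera axes: x right, y down, z forward; pixel columns grow to the right and rows downward; lengths in m; the calibration is good to about 2 mm. A picture is of the moment at which its call begins: read the wrist's pose just before it. camera_info takes no time and is no camera call; for the wrist camera it gives the pose at the moment of the call.
- close_job(): hands the job in, once; it reports no verdict.
Trained networks look in the newest picture that a camera, given by its name, has taken for a name from the list of things; names that differ only in an ending like _2 or _b are one class to them, and where a whole thing is asked for, a point or a joint stands for the part that bears it (a point fixed in the world has none). Each returns a list of dicts, best first, with "conf" (0 to 1); they miss things now and then, are a little off and sometimes report something else, mostly with a low value. They report only what shows in the picture. A call takes as long as a camera call.
- recognise(camera, target): "extent" ([centre column, centre row, width, height] in pixels, round what is visible of it).
The state is a dict: "time_s": time; "qpos": joint angles; "joint_vel": joint speeds; "joint_torque": joint torques, N m; "eef_pos": TCP position; "eef_rot": TCP orientation; "ft_force": force on the tool from outside, world axes, zero at the start; "moment": the same for the moment, N m; "width": finger opening in m.
Only numpy, scipy, OpenCV 4.12 (cv2) and the standard library are available. Lean on these libraries where they do the work, as an engineer would, in place of code of your own. Each camera call takes 0.05 s, during which the arm holds its last target.

## Working session

There is one attempt and no reset: what is moved stays moved. The work goes in short steps, Python scripts to look and compute and a shell command to move; the robot and the scene stay as the last step left them, time stands still between calls to the robot, and variables do not carry over. Pictures are saved under pics/ and viewed, and the job is handed in when it is done.

```bash
ls; mkdir -p pics
python3 - <<'E'
from rig import *
import cv2
s=sense();print({k:np.round(v,3).tolist() if not isinstance(v,float) else v for k,v in s.items()} if 'np' in globals() else s)
for n in ("scene","top","wrist"):
    im=capture(n);cv2.imwrite(f"pics/{n}0.png",im[:,:,::-1]);print(n,camera_info(n))
E
```

```text
pics
{'time_s': 0.0, 'qpos': array([ 1.33707158,  0.3218049 , -0.07009976,  1.45167555,  0.02261993,
        1.37078087, -0.05693139]), 'joint_vel': array([-0.00035497, -0.00127252, -0.00026229, -0.00058574, -0.00097589,
        0.00098825,  0.00063767]), 'joint_torque': array([-8.23513310e-04, -4.91282737e+01, -4.04027542e-01, -3.12526989e+01,
       -6.39628479e-02,  4.37894999e-02,  1.86627576e-04]), 'eef_pos': array([ 0.15926153, -0.62962135,  0.22147311]), 'eef_rot': array([[-5.69921962e-04,  2.45312110e-01, -9.69443987e-01],
       [ 1.79294310e-03, -9.69442335e-01, -2.45312746e-01],
       [-9.99998230e-01, -1.87796703e-03,  1.12675822e-04]]), 'ft_force': array([ 0.47689589, -0.04678216, -0.61381787]), 'moment': array([-0.03886621,  0.01302076, -0.03323305]), 'width': 0.08728002006243092}
scene {'fx': 502.67102551907124, 'fy': 502.67102551907124, 'cx': 322.9136285294875, 'cy': 202.74303455229852, 'k1': -0.08870493674901166, 'R': array([[ 0.79424357,  0.60757497,  0.00545954],
       [ 0.40737969, -0.52583161, -0.74668796],
       [-0.45079812,  0.59527622, -0.66515208]]), 't': array([-0.41616896, -0.16940132,  1.64270294])}
top {'fx': 498.8990364915225, 'fy': 498.8990364915225, 'cx': 320.889635645754, 'cy': 203.54666579446928, 'k1': -0.03222651999954235, 'R': array([[-0.0262748 , -0.99951955,  0.01644095],
       [-0.99696686,  0.02499535, -0.07370419],
       [ 0.07325783, -0.01832765, -0.99714462]]), 't': array([-0.04388195,  0.57355221,  1.0485483 ])}
wrist {'fx': 276.88953284751574, 'fy': 276.88953284751574, 'cx': 314.1356736074516, 'cy': 198.35945773547016, 'k1': -0.03464396221642978, 'R': array([[ 2.44927325e-01, -9.69541123e-01, -7.84656864e-04],
       [-9.36040632e-01, -2.36675118e-01,  2.60408954e-01],
       [-2.52662899e-01, -6.30467979e-02, -9.65498090e-01]]), 't': array([-0.64878485, -0.03069749,  0.3887902 ])}
```

View pics/scene0.png

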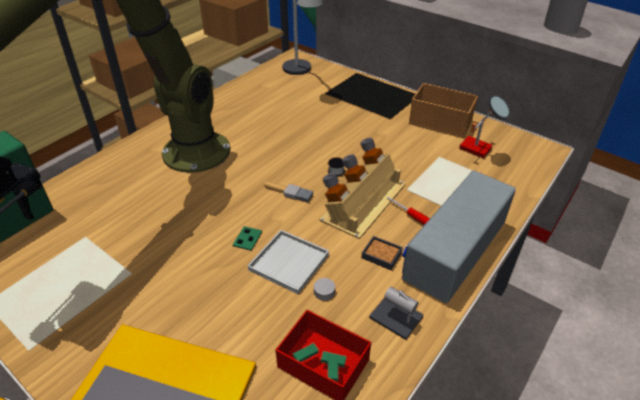

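View pics/top0.png

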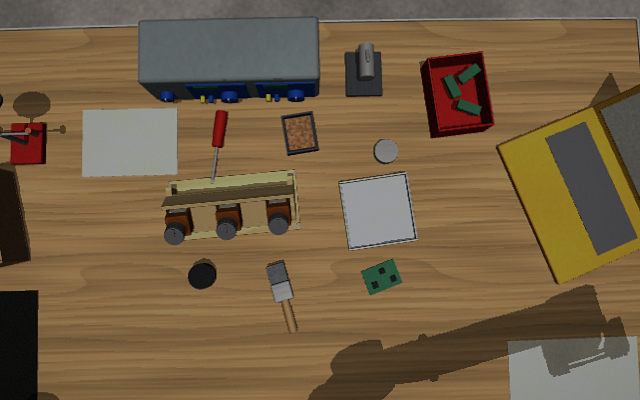

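View pics/wrist0.png

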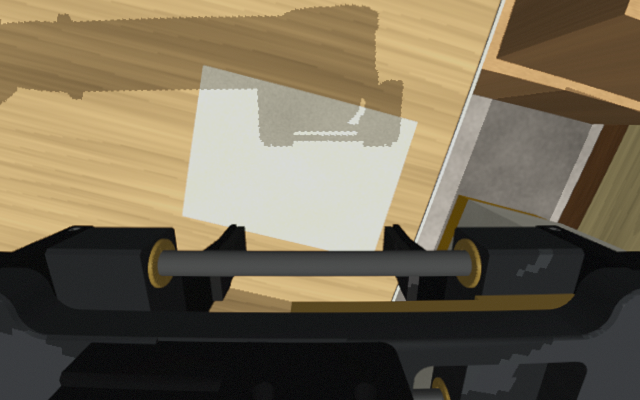

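```bash
cat > h.py <<'E'
from rig import *
import numpy as np, cv2
np.set_printoptions(precision=4,suppress=True)
def KD(ci):
    return np.array([[ci['fx'],0,ci['cx']],[0,ci['fy'],ci['cy']],[0,0,1.]]),np.array([ci['k1'],0,0,0,0.])
def proj(ci,X):
    K,D=KD(ci); return cv2.projectPoints(np.atleast_2d(X).astype(float),cv2.Rodrigues(ci['R'])[0],ci['t'],K,D)[0].reshape(-1,2)
def ray(ci,uv):
    K,D=KD(ci); p=cv2.undistortPoints(np.array([[uv]],float),K,D).ravel()
    R=np.array(ci['R']);c=-R.T@ci['t'];d=R.T@np.array([p[0],p[1],1]);return c,d/np.linalg.norm(d)
def atz(ci,uv,z):
    c,d=ray(ci,uv);return c+d*(z-c[2])/d[2]
def crop(im,x0,y0,x1,y1,name,s=4):
    cv2.imwrite(name,cv2.resize(im[y0:y1,x0:x1,::-1],None,fx=s,fy=s,interpolation=cv2.INTER_CUBIC))
E
python3 - <<'E'
from h import *
for n in ("top","scene"):
    im=capture(n);ci=camera_info(n)
    for t in ("cap_a_mid","bottle_a","cap_a","rack_floor","tray_in","spool","screwdriver","tin","board","brush","sponge_holder"):
        try: r=recognise(n,t)
        except Exception as e: print(n,t,e);continue
        print(n,t,[(round(d['conf'],2),np.round(d['extent']).tolist()) for d in r[:4]])
        if n=="scene": break
    if n=="top":
        crop(im,150,160,430,290,"pics/top1.png",2.8)
    else: crop(im,300,120,460,250,"pics/scene1.png",4)
    for u in ((175,234),(227,230),(279,224)):
        if n=="top":print(atz(ci,u,.13))
    print(atz(ci,(378,211),.003),sense()['time_s'])
E
```

```text
top cap_a_mid [(0.98, [278.0, 217.0, 27.0, 39.0])]
top bottle_a [(0.68, [278.0, 217.0, 24.0, 38.0]), (0.63, [227.0, 222.0, 23.0, 40.0])]
top cap_a [(0.88, [176.0, 235.0, 20.0, 21.0]), (0.77, [276.0, 223.0, 19.0, 19.0]), (0.54, [226.0, 227.0, 15.0, 22.0])]
top rack_floor [(0.83, [232.0, 206.0, 140.0, 70.0]), (0.6, [377.0, 209.0, 75.0, 79.0])]
top tray_in [(0.95, [378.0, 212.0, 76.0, 81.0])]
top spool [(0.77, [202.0, 276.0, 27.0, 24.0])]
top screwdriver [(0.72, [220.0, 145.0, 19.0, 71.0])]
top tin [(0.73, [387.0, 151.0, 23.0, 29.0]), (0.21, [278.0, 217.0, 26.0, 39.0])]
top board [(0.85, [382.0, 276.0, 42.0, 37.0]), (0.52, [227.0, 228.0, 20.0, 25.0])]
top brush [(0.98, [282.0, 298.0, 36.0, 70.0])]
top sponge_holder [(0.72, [300.0, 133.0, 39.0, 48.0])]
[0.5128 0.2242 0.13  ]
[0.518  0.1246 0.13  ]
[0.5269 0.0248 0.13  ]
[ 0.5541 -0.1833  0.003 ] 0.75
scene cap_a_mid [(0.76, [336.0, 188.0, 28.0, 31.0])]
[0.6309 0.1178 0.003 ] 0.85
```

```bash
ls pics
```

```text
scene0.png
scene1.png
top0.png
top1.png
wrist0.png
```

View pics/top1.png

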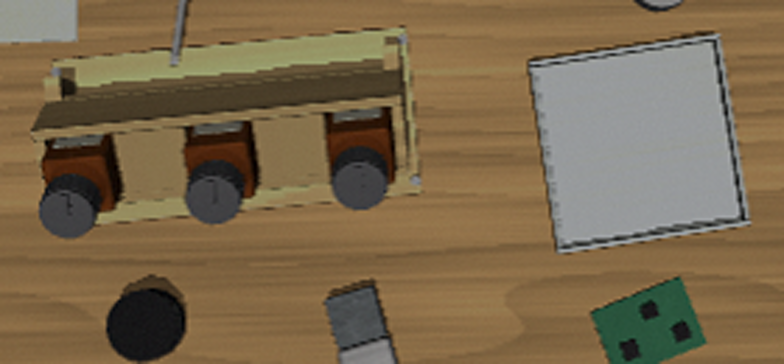

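View pics/scene1.png

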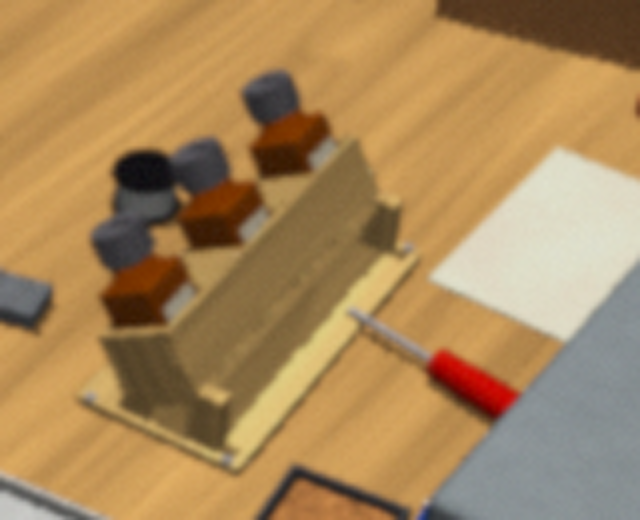

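```bash
cat > fit.py <<'E'
from h import *
from scipy.optimize import least_squares
ct=camera_info("top");cs=camera_info("scene")
ax=np.array([-.5,0,np.cos(np.pi/6)])
def caps(p,h):
    c,s=np.cos(p[2]),np.sin(p[2]);R=np.array([[c,-s,0],[s,c,0],[0,0,1]])
    return np.array([R@(np.array([0,y,.036])+ax*h) for y in (.1,0,-.1)])+[p[0],p[1],0]
ot=np.array([[174.6,233.6],[226.1,228.6],[278.6,224.3]]);os_=np.array([[367.8,144.5],[350,161.5],[330.8,180.2]])
f=lambda p:np.r_[(proj(ct,caps(p,.117))-ot).ravel(),.5*(proj(cs,caps(p,.104))-os_).ravel()]
r=least_squares(f,[.57,.12,0]);print(r.x,np.degrees(r.x[2]));print(f(r.x).reshape(-1,2));p=r.x
print("caps mid",caps(p,.104))
c,s=np.cos(p[2]),np.sin(p[2])
def base(z): return np.array([[p[0]+c*x-s*y,p[1]+s*x+c*y,z] for x,y in ((-.065,-.1385),(.065,-.1385),(.065,.1385),(-.065,.1385))])
if __name__=="__main__":
    im=cv2.imread("pics/top0.png")
    big=cv2.resize(im[150:300,140:440],None,fx=2.6,fy=2.6,interpolation=cv2.INTER_CUBIC)
    cv2.polylines(big,[np.int32((proj(ct,base(.006))-[140,150]+.5)*2.6)],1,(0,0,255))
    tc=np.array([.5541,-.1833]);
    for q in np.vstack([caps(p,.117),caps(p,0)]): cv2.circle(big,tuple(np.int32((proj(ct,q)[0]-[140,150]+.5)*2.6)),3,(0,255,0),1)
    for i in range(2):
        pass
    cv2.imwrite("pics/fit1.png",big)
    im=cv2.imread("pics/scene0.png")
    big=cv2.resize(im[120:250,300:460],None,fx=4,fy=4,interpolation=cv2.INTER_CUBIC)
    cv2.polylines(big,[np.int32((proj(cs,base(.006))-[300,120]+.5)*4)],1,(0,0,255))
    for q in np.vstack([caps(p,.117),caps(p,.104),caps(p,0)]): cv2.circle(big,tuple(np.int32((proj(cs,q)[0]-[300,120]+.5)*4)),3,(0,255,0),1)
    cv2.imwrite("pics/fit2.png",big)
E
python3 fit.py
```

```text
[0.5782 0.1279 0.0642] 3.6765534098138084
[[-0.5347  0.0596]
 [ 0.4453  0.3632]
 [ 0.3783 -0.0414]
 [ 0.5651 -0.08  ]
 [ 0.5255 -0.0052]
 [ 0.3267  0.0474]]
caps mid [[0.5199 0.2244 0.1261]
 [0.5263 0.1246 0.1261]
 [0.5327 0.0248 0.1261]]
```

View pics/fit1.png

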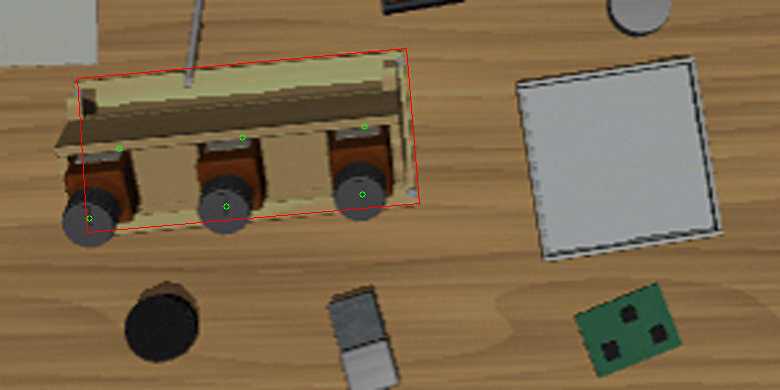

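View pics/fit2.png

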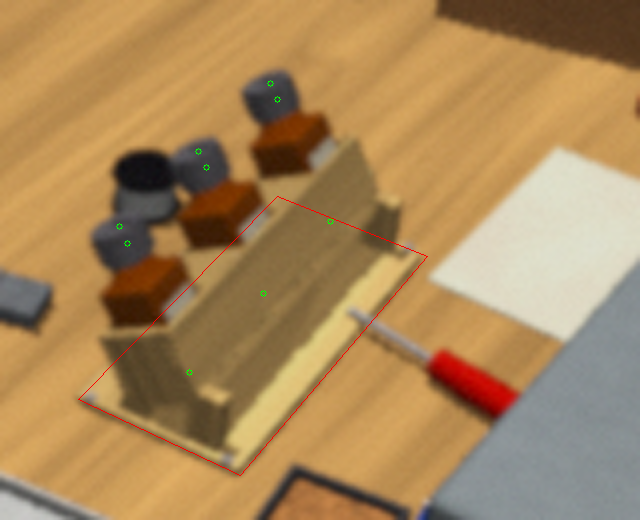

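```bash
cat > tgt.py <<'E'
from h import *
from scipy.spatial.transform import Rotation as Ro
P=np.array([.5782,.1279,.0642])
c,s=np.cos(P[2]),np.sin(P[2]);RR=np.array([[c,-s,0],[s,c,0],[0,0,1]])
AX=RR@[-.5,0,np.sqrt(.75)]
def pose(y,h,roll):  # TCP at height h along axis of nest y, roll about tool x
    p=np.array([P[0],P[1],0])+RR@[0,y,.036]+AX*h
    R=np.column_stack([-AX,RR@[np.sqrt(.75),0,.5],RR@[0,-1,0]])@Ro.from_rotvec([roll,0,0]).as_matrix()
    return p,R
def delta(p,R,p0=None,R0=None):
    s=sense();p0=s['eef_pos'] if p0 is None else p0;R0=s['eef_rot'] if R0 is None else R0
    print("shift",R0.T@(p-p0),"turn",Ro.from_matrix(R0.T@R).as_rotvec())
def st():
    s=sense();print(s['time_s'],s['qpos'],s['eef_pos'],"F",s['ft_force'],"M",s['moment'],s['width'])
E
python3 - <<'E'
from tgt import *
p,R=pose(-.1,.177,-.5)
print(p);delta(p,R);delta(np.array([.46,-.2,.32]),R)
E
```

```text
[0.4963 0.0224 0.1893]
shift [ 0.0332 -0.55   -0.4867] turn [-1.8381  0.2612  0.5494]
shift [-0.0975 -0.3433 -0.3969] turn [-1.8381  0.2612  0.5494]
```

```bash
python3 -m pendant '[[0,[-0.1,-0.1,-0.12],[-0.35,0.05,0.1]],[0,[-0.1,-0.25,-0.3],[-0.8,0.12,0.24]],[0,[-0.1,-0.343,-0.397],[-1.2,0.17,0.36]],[0,[-0.1,-0.343,-0.397],[-1.5,0.21,0.45]],[0,[-0.08,-0.4,-0.42],[-1.838,0.261,0.549]],[0,[-0.03,-0.5,-0.46],[-1.838,0.261,0.549]],[0,[0.033,-0.55,-0.487],[-1.838,0.261,0.549]],[0,[0.033,-0.55,-0.487],[-1.838,0.261,0.549]],[0,[0.033,-0.55,-0.487],[-1.838,0.261,0.549]],[0,[0.033,-0.55,-0.487],[-1.838,0.261,0.549]],[0,[0.033,-0.55,-0.487],[-1.838,0.261,0.549]],[0,[0.033,-0.55,-0.487],[-1.838,0.261,0.549]]]' 20
python3 - <<'E'
from tgt import *
st();p,R=pose(-.1,.177,-.5);delta(p,R)
E
```

```text
time_s: 2.35
eef_pos: [0.4925, -0.1109, 0.1919]
eef_rot: [[0.477, 0.752, 0.454], [0.046, 0.495, -0.868], [-0.878, 0.434, 0.201]]
ft_force: [1.6, 2.3, 1.2]
width: 0.0873
2.35 [ 0.6427 -0.3017 -0.2828  2.2239 -0.4174  0.7902  1.1162] [ 0.4925 -0.1109  0.1919] F [1.5866 2.257  1.2356] M [0.073  0.3101 0.0718] 0.08726958891426875
shift [ 0.0102  0.0677 -0.1145] turn [-0.0382 -0.0247  0.0146]
```

Run:
```python
from tgt import *
for h in (.14,.15):
  p,R=pose(-.1,h,-.5);print(p);delta(p,R)
```

```text
[0.5148 0.0236 0.1572]
shift [ 0.0471  0.0682 -0.1136] turn [-0.0382 -0.0247  0.0146]
[0.5098 0.0233 0.1659]
shift [ 0.0371  0.0681 -0.1138] turn [-0.0382 -0.0247  0.0146]
```

```bash
python3 -m pendant '[[0,[0.035,0.01,-0.02],[-0.01,-0.01,0]],[0,[0.045,0.03,-0.05],[-0.02,-0.02,0.01]],[0,[0.047,0.068,-0.114],[-0.038,-0.025,0.015]],[0,[0.047,0.068,-0.114],[-0.038,-0.025,0.015]],[0,[0.047,0.068,-0.114],[-0.038,-0.025,0.015]]]' 20
python3 - <<'E'
from tgt import *
st();p,R=pose(-.1,.14,-.5);delta(p,R)
im=capture("top");crop(im,100,130,380,320,"pics/t2.png",2.8)
im=capture("wrist");cv2.imwrite("pics/w2.png",im[:,:,::-1])
E
```

```text
time_s: 2.98
eef_pos: [0.5143, 0.0254, 0.1575]
eef_rot: [[0.5, 0.726, 0.473], [0.033, 0.53, -0.847], [-0.866, 0.439, 0.241]]
ft_force: [0.4, -1.3, 1.2]
width: 0.0874
2.975 [ 0.429  -0.3014 -0.4698  2.2908 -0.2449  0.6057  0.674 ] [0.5143 0.0254 0.1575] F [ 0.3792 -1.2766  1.2194] M [-0.0425  0.4507 -0.0459] 0.08736774512973121
shift [ 0.0004 -0.0007  0.0016] turn [ 0.0032 -0.0004 -0.0013]
```

View pics/t2.png

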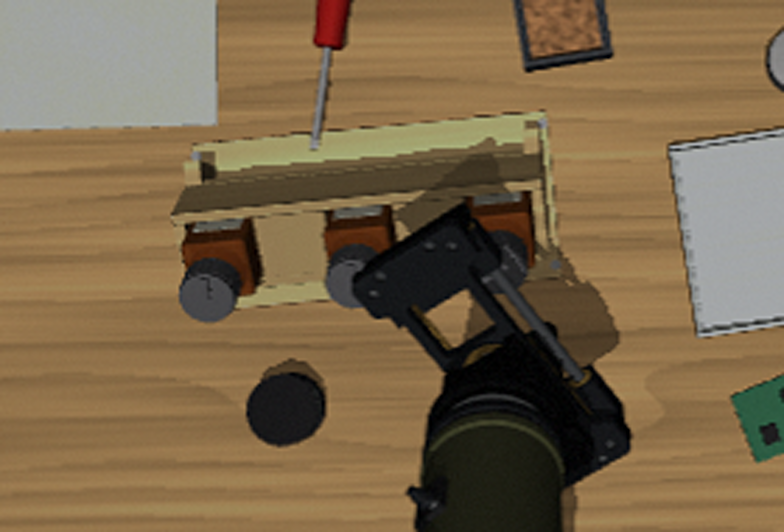

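View pics/w2.png

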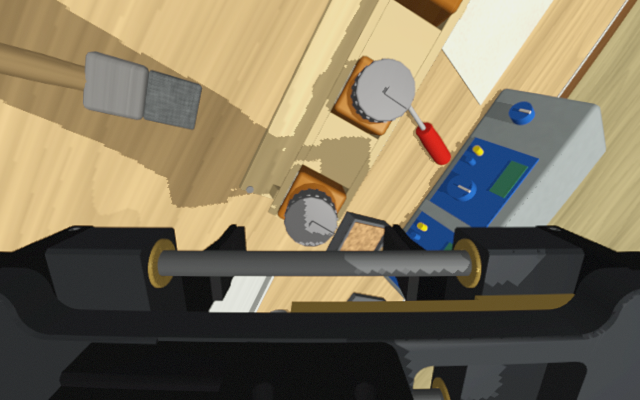

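Run:
```python
from tgt import *
ci=camera_info("wrist")
im=cv2.imread("pics/w2.png")
a=np.linspace(0,2*np.pi,40)
for y in (-.1,0):
    for h in (.117,.091):
        p,R=pose(y,h,0)
        q=proj(ci,[p+.019*(np.cos(t)*R[:,1]+np.sin(t)*R[:,2]) for t in a]);print(proj(ci,p))
        cv2.polylines(im,[np.int32(q)],1,(0,0,255) if h>.1 else (0,255,0))
cv2.imwrite("pics/w2b.png",im[50:300,150:470].repeat(2,0).repeat(2,1))
```

```text
[[314.8234 227.8669]]
[[314.7156 216.0171]]
[[390.5492  97.6846]]
[[380.9479 100.8392]]
```

View pics/w2b.png

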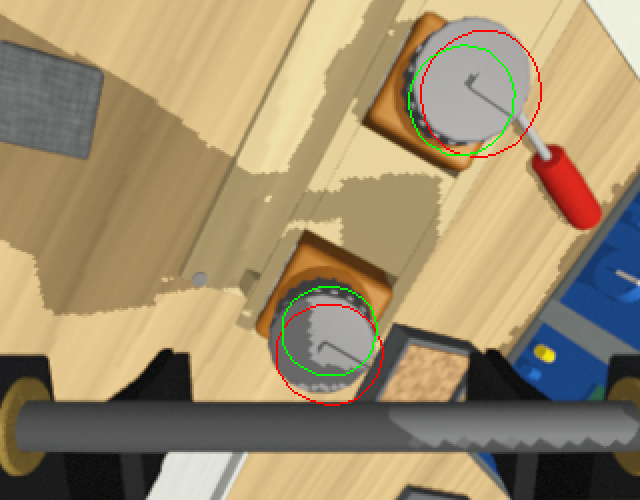

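```bash
cat > fit2.py <<'E'
import fit
from fit import *
cw=camera_info("wrist")
z=lambda u,v:[u/2+150-.25,v/2+50-.25]
ow=np.array([z(471,80),z(325,345)])
for w in (0.,1.,5.):
  def g(p):
    q=caps(p,.117)
    return np.r_[2*(proj(ct,q)-ot).ravel(),1*(proj(cs,caps(p,.104))-os_).ravel(),w*.5*(proj(cw,q[1:])-ow).ravel()]
  r=least_squares(g,[.57,.12,0]);print(w,r.x,proj(cw,caps(r.x,.117)[1:])-ow,proj(ct,caps(r.x,.117))-ot)
E
python3 fit2.py
```

```text
[0.5782 0.1279 0.0642] 3.6765534098138084
[[-0.5347  0.0596]
 [ 0.4453  0.3632]
 [ 0.3783 -0.0414]
 [ 0.5651 -0.08  ]
 [ 0.5255 -0.0052]
 [ 0.3267  0.0474]]
caps mid [[0.5199 0.2244 0.1261]
 [0.5263 0.1246 0.1261]
 [0.5327 0.0248 0.1261]]
0.0 [0.5782 0.1279 0.0642] [[5.2811 7.8824]
 [2.5446 5.5857]] [[-0.5347  0.0596]
 [ 0.4453  0.3632]
 [ 0.3783 -0.0414]]
1.0 [0.5773 0.1283 0.0609] [[5.0018 6.2517]
 [1.6924 4.4763]] [[-0.8571  0.3802]
 [ 0.1379  0.8558]
 [ 0.0892  0.6223]]
5.0 [0.5731 0.1302 0.0694] [[ 2.5346  0.6991]
 [-0.6311  1.6394]] [[-1.5263  3.012 ]
 [-0.548   3.0365]
 [-0.6182  2.3518]]
```

```bash
sed -i 's/^P=.*/P=np.array([.5760,.1288,.066])/' tgt.py
python3 - <<'E'
from tgt import *
for h in (.087,):
  p,R=pose(-.1,h,-.5);print(p);delta(p,R)
E
```

```text
[0.5392 0.0261 0.1113]
shift [ 0.0523 -0.0005 -0.0019] turn [-0.0023  0.0016  0.0001]
```

```bash
python3 -m pendant '[[0,[0.025,0,-0.001],[0,0,0]],[0,[0.052,0,-0.002],[-0.002,0.002,0]],[0,[0.052,0,-0.002],[-0.002,0.002,0]],[0.4,[0.052,0,-0.002],[-0.002,0.002,0]],[0.4,[0.052,0,-0.002],[-0.002,0.002,0]]]' 20
python3 - <<'E'
from tgt import *
st();p,R=pose(-.1,.087,-.5);delta(p,R)
im=capture("wrist");cv2.imwrite("pics/w3.png",im[:,:,::-1])
E
```

```text
time_s: 3.7
eef_pos: [0.5398, 0.0258, 0.113]
eef_rot: [[0.5, 0.727, 0.471], [0.032, 0.528, -0.849], [-0.865, 0.44, 0.241]]
ft_force: [0.9, 0.3, 1.5]
width: 0.0745
3.7 [ 0.4672 -0.1643 -0.5379  2.2913 -0.1605  0.4703  0.6013] [0.5398 0.0258 0.113 ] F [0.8976 0.2818 1.45  ] M [-0.046   0.4757 -0.0514] 0.07446123918892966
shift [ 0.0012 -0.0011 -0.001 ] turn [-0.0009  0.0014 -0.001 ]
```

View pics/w3.png

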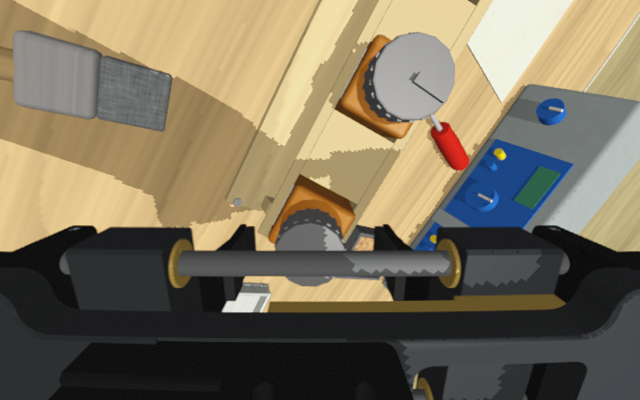

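```bash
python3 -m pendant '[[1,[0.001,0,0],[0,0,0]],[1,[0.001,0,0],[0,0,0]],[1,[0.001,0,0],[0,0,0]],[1,[0.001,0,0],[0,0,0]]]' 20
python3 - <<'E'
from tgt import *
st();p,R=pose(-.1,.087,-.5);delta(p,R)
E
```

```text
time_s: 4.25
eef_pos: [0.5399, 0.0259, 0.1118]
eef_rot: [[0.499, 0.727, 0.471], [0.032, 0.528, -0.849], [-0.866, 0.439, 0.24]]
ft_force: [-1.6, -0.4, 1.2]
width: 0.0376
4.25 [ 0.4678 -0.1615 -0.5392  2.2916 -0.1576  0.4683  0.5991] [0.5399 0.0259 0.1118] F [-1.5547 -0.4049  1.2426] M [-0.1791  0.7453 -0.0702] 0.037608233907102835
shift [ 0.0001 -0.0006 -0.0007] turn [-0.0006  0.001  -0.0001]
```

```bash
cat >> tgt.py <<'E'
def mx():
    s=sense();R=s['eef_rot'];print("t",s['time_s'],"Ftool",R.T@s['ft_force'],"Mtool",R.T@s['moment'],"q",s['qpos'],"w",s['width'])
E
python3 -c "
from tgt import *;mx()"
python3 -m pendant '[[1,[0,0,0],[0.1,0,0]],[1,[0,0,0],[0.2,0,0]]]' 20;python3 -c "
from tgt import *;mx()"
python3 -m pendant '[[1,[0,0,0],[0.1,0,0]],[1,[0,0,0],[0.2,0,0]]]' 20;python3 -c "
from tgt import *;mx()"
```

```text
t 4.25 Ftool [-1.8653 -0.7985 -0.0905] Mtool [-0.0047  0.2325 -0.7337] q [ 0.4678 -0.1615 -0.5392  2.2916 -0.1576  0.4683  0.5991] w 0.037608233907102835
time_s: 4.5
eef_pos: [0.5395, 0.0254, 0.1115]
eef_rot: [[0.499, 0.807, 0.316], [0.031, 0.347, -0.937], [-0.866, 0.477, 0.148]]
ft_force: [-1.9, -2.0, 1.1]
width: 0.0377
t 4.5 Ftool [-1.9498 -1.6747  1.412 ] Mtool [-0.3798 -0.0122 -0.8037] q [ 0.503  -0.1635 -0.5708  2.2911 -0.1705  0.4692  0.4098] w 0.037679369513115665
time_s: 4.75
eef_pos: [0.539, 0.0252, 0.1111]
eef_rot: [[0.498, 0.855, 0.148], [0.031, 0.153, -0.988], [-0.867, 0.496, 0.05]]
ft_force: [-2.7, 0.5, 1.3]
width: 0.0379
t 4.75 Ftool [-2.4815 -1.597  -0.8289] Mtool [-0.4562  0.164  -0.8142] q [ 0.5392 -0.1658 -0.6037  2.2906 -0.1844  0.4707  0.2214] w 0.03791437950025542
```

```bash
python3 - <<'E'
from tgt import *
p,R=pose(0,.135,-.5);delta(p,R)
E
python3 -m pendant '[[0.2,[0,0,0],[0,0,0]],[0.2,[0,0,0],[0,0,0]],[0.2,[0,0,0],[0,0,0]],[0.2,[-0.03,0,0],[0,0,0]],[0.2,[-0.05,0,0],[-0.1,0,0]]]' 20;python3 - <<'E'
from tgt import *
mx();p,R=pose(0,.135,-.5);delta(p,R)
im=capture("wrist");cv2.imwrite("pics/w4.png",im[:,:,::-1])
E
```

```text
shift [-0.0483  0.01   -0.1004] turn [-0.4033  0.0015  0.002 ]
time_s: 5.38
eef_pos: [0.514, 0.0236, 0.1553]
eef_rot: [[0.498, 0.835, 0.235], [0.031, 0.254, -0.967], [-0.867, 0.489, 0.101]]
ft_force: [-6.6, -2.2, 11.7]
width: 0.0691
t 5.375 Ftool [-13.5253  -0.3279   1.7386] Mtool [ 0.0126 -0.1164 -0.2249] q [ 0.4666 -0.3018 -0.4999  2.2918 -0.262   0.6044  0.3897] w 0.06912191761101191
shift [ 0.0025  0.0199 -0.0989] turn [-0.3006  0.0015  0.0016]
```

View pics/w4.png

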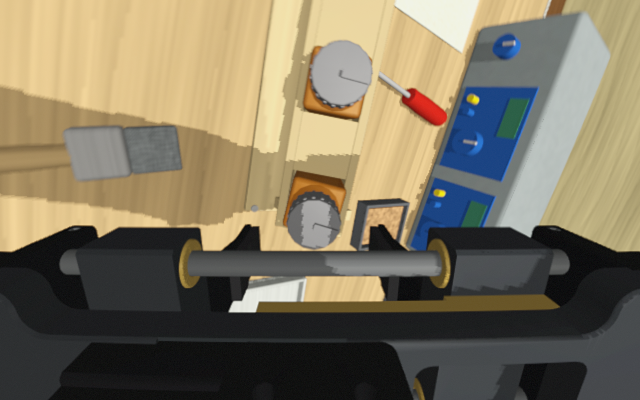

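```bash
python3 -m pendant '[[0.2,[-0.002,0.01,-0.05],[-0.15,0,0]],[0.2,[0.0025,0.02,-0.099],[-0.3,0.0015,0.0015]],[0.2,[0.0025,0.02,-0.099],[-0.3,0.0015,0.0015]]]' 20;python3 - <<'E'
from tgt import *
mx();p,R=pose(0,.087,-.5);delta(p,R)
im=capture("wrist");cv2.imwrite("pics/w5.png",im[:,:,::-1])
E
```

```text
time_s: 5.8
eef_pos: [0.5083, 0.1294, 0.1534]
eef_rot: [[0.499, 0.721, 0.481], [0.038, 0.536, -0.843], [-0.866, 0.439, 0.24]]
ft_force: [-0.4, -0.2, 0.3]
width: 0.0693
t 5.8 Ftool [-0.4564 -0.2473  0.0619] Mtool [-0.0132  0.2424 -0.3768] q [ 0.2313 -0.2675 -0.567   2.267  -0.0064  0.5947  0.2248] w 0.06934906413122986
shift [ 0.0484 -0.0028  0.0045] turn [ 0.0095 -0.0042 -0.0029]
```

View pics/w5.png

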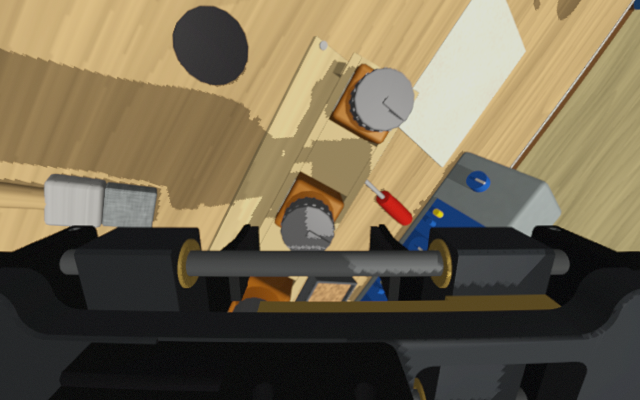

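```bash
python3 -m pendant '[[0.2,[0.02,-0.003,0.0045],[0.009,-0.004,-0.003]],[0.2,[0.048,-0.003,0.0045],[0.009,-0.004,-0.003]],[0.6,[0.048,-0.003,0.0045],[0.009,-0.004,-0.003]],[1,[0.048,-0.003,0.0045],[0.009,-0.004,-0.003]],[1,[0.048,-0.003,0.0045],[0.009,-0.004,-0.003]],[1,[0.048,-0.003,0.0045],[0.009,-0.004,-0.003]]]' 20;python3 - <<'E'
from tgt import *
mx();p,R=pose(0,.087,-.5);delta(p,R)
E
```

```text
time_s: 6.6
eef_pos: [0.5325, 0.1229, 0.1122]
eef_rot: [[0.499, 0.729, 0.468], [0.03, 0.525, -0.85], [-0.866, 0.439, 0.24]]
ft_force: [-0.4, -1.0, 1.3]
width: 0.0377
t 6.6 Ftool [-1.4136 -0.2603  0.9871] Mtool [ 0.0212  0.1739 -0.5561] q [ 0.3002 -0.1406 -0.6378  2.2687  0.1323  0.486   0.106 ] w 0.03774510063662515
shift [ 0.0009  0.0013 -0.0027] turn [-0.0036  0.0023  0.001 ]
```

```bash
python3 -m pendant '[[1,[0,0,0],[0.1,0,0]],[1,[0,0,0],[0.2,0,0]]]' 20;python3 -c "
from tgt import *;mx()"
python3 -m pendant '[[1,[0,0,0],[0.1,0,0]],[1,[0,0,0],[0.2,0,0]]]' 20;python3 -c "
from tgt import *;mx();st()"
```

```text
time_s: 6.85
eef_pos: [0.5325, 0.1225, 0.1126]
eef_rot: [[0.5, 0.808, 0.313], [0.029, 0.345, -0.938], [-0.866, 0.478, 0.149]]
ft_force: [-1.6, -2.7, 0.1]
width: 0.0382
t 6.85 Ftool [-0.9724 -2.1246  2.0823] Mtool [-0.5279 -0.6064 -0.6994] q [ 0.3317 -0.1439 -0.6664  2.268   0.1219  0.4859 -0.0856] w 0.038152968699552106
time_s: 7.1
eef_pos: [0.5316, 0.1217, 0.1122]
eef_rot: [[0.499, 0.855, 0.144], [0.028, 0.151, -0.988], [-0.866, 0.497, 0.052]]
ft_force: [-3.9, -1.1, -0.6]
width: 0.0378
t 7.1 Ftool [-1.472  -3.8306  0.5094] Mtool [-0.5941 -0.116  -1.0607] q [ 0.3649 -0.1475 -0.6965  2.2682  0.1103  0.4867 -0.276 ] w 0.03780418011798322
7.1 [ 0.3649 -0.1475 -0.6965  2.2682  0.1103  0.4867 -0.276 ] [0.5316 0.1217 0.1122] F [-3.9344 -1.122  -0.6008] M [-0.5485  1.0143  0.4022] 0.03780418011798322
```

```bash
python3 -m pendant '[[0.2,[0,0,0],[0,0,0]],[0.2,[0,0,0],[0,0,0]],[0.2,[0,0,0],[0,0,0]],[0.2,[-0.03,0,0],[0,0,0]],[0.2,[-0.05,0,0],[-0.1,0,0]]]' 20;python3 - <<'E'
from tgt import *
mx();p,R=pose(.1,.135,-.5);delta(p,R)
im=capture("wrist");cv2.imwrite("pics/w6.png",im[:,:,::-1])
E
```

```text
time_s: 7.72
eef_pos: [0.5066, 0.1205, 0.1566]
eef_rot: [[0.499, 0.835, 0.231], [0.028, 0.251, -0.967], [-0.866, 0.489, 0.102]]
ft_force: [0.4, -0.5, -0.4]
width: 0.0688
t 7.725 Ftool [ 0.5441 -0.0112  0.5593] Mtool [-0.0131  0.0604 -0.4307] q [ 0.2749 -0.2861 -0.5888  2.2688 -0.0329  0.6056 -0.0518] w 0.06875910561953257
shift [ 0.0038  0.0205 -0.1017] turn [-0.3029  0.0048  0.0017]
```

View pics/w6.png

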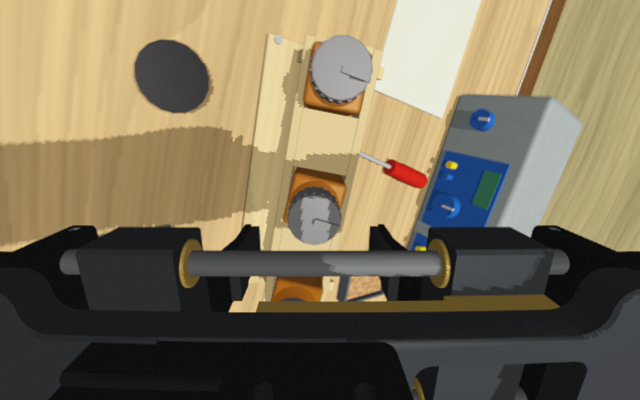

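```bash
python3 -m pendant '[[0.2,[-0.002,0.01,-0.05],[-0.15,0,0]],[0.2,[0.004,0.0205,-0.102],[-0.3,0.005,0.0015]],[0.2,[0.004,0.0205,-0.102],[-0.3,0.005,0.0015]],[0.2,[0.004,0.0205,-0.102],[-0.3,0.005,0.0015]]]' 20;python3 - <<'E'
from tgt import *
mx();p,R=pose(.1,.087,-.5);delta(p,R)
im=capture("wrist");cv2.imwrite("pics/w7.png",im[:,:,::-1])
E
```

```text
time_s: 8.28
eef_pos: [0.5021, 0.2241, 0.154]
eef_rot: [[0.5, 0.726, 0.471], [0.033, 0.528, -0.848], [-0.865, 0.44, 0.241]]
ft_force: [0.1, -0.6, -1.2]
width: 0.0698
t 8.275 Ftool [ 1.0503 -0.7149  0.2959] Mtool [ 0.024   0.1802 -0.418 ] q [ 0.2652 -0.1919 -0.8359  2.1864  0.1936  0.634  -0.159 ] w 0.06979673148051573
shift [ 0.0489 -0.0006 -0.0004] turn [-0.0001  0.0012 -0.0012]
```

View pics/w7.png

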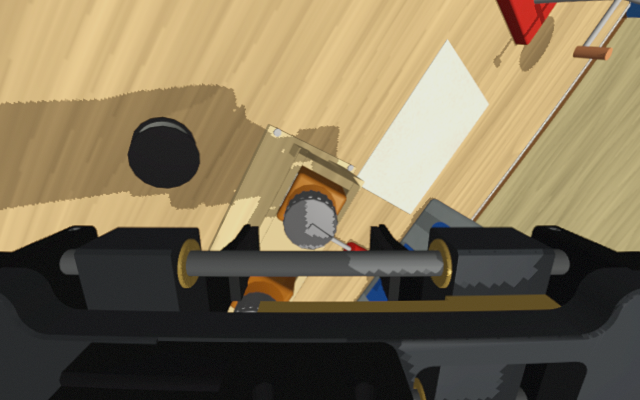

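```bash
python3 -m pendant '[[0.2,[0.025,0,0],[0,0,0]],[0.2,[0.049,0,0],[0,0,0]],[0.6,[0.049,0,0],[0,0,0]],[1,[0.049,0,0],[0,0,0]],[1,[0.049,0,0],[0,0,0]],[1,[0.049,0,0],[0,0,0]]]' 20;python3 - <<'E'
from tgt import *
mx();p,R=pose(.1,.087,-.5);delta(p,R)
E
python3 -m pendant '[[1,[0,0,0],[0.1,0,0]],[1,[0,0,0],[0.2,0,0]]]' 20;python3 -c "
from tgt import *;mx()"
python3 -m pendant '[[1,[0,0,0],[0.1,0,0]],[1,[0,0,0],[0.2,0,0]]]' 20;python3 -c "
from tgt import *;mx();st()"
```

```text
time_s: 9.07
eef_pos: [0.5268, 0.2246, 0.1123]
eef_rot: [[0.501, 0.727, 0.47], [0.031, 0.528, -0.849], [-0.865, 0.44, 0.242]]
ft_force: [-3.2, -2.1, 1.4]
width: 0.0377
t 9.075 Ftool [-2.8459 -2.8502  0.6231] Mtool [-0.0143  0.1924 -0.9226] q [ 0.3421 -0.0379 -0.9362  2.1855  0.4423  0.5626 -0.3633] w 0.03767370592708978
shift [ 0.0005 -0.0004 -0.0016] turn [-0.001   0.0032 -0.0012]
time_s: 9.32
eef_pos: [0.5265, 0.224, 0.1124]
eef_rot: [[0.501, 0.806, 0.313], [0.03, 0.346, -0.938], [-0.865, 0.479, 0.15]]
ft_force: [-1.3, -0.7, -0.9]
width: 0.0378
t 9.325 Ftool [ 0.1004 -1.7033  0.1634] Mtool [-0.1843 -0.0929 -0.6795] q [ 0.3517 -0.0393 -0.9452  2.1859  0.4413  0.5631 -0.5649] w 0.0377668517152904
time_s: 9.57
eef_pos: [0.5258, 0.2235, 0.112]
eef_rot: [[0.501, 0.853, 0.144], [0.028, 0.151, -0.988], [-0.865, 0.499, 0.051]]
ft_force: [-0.4, -1.3, -0.8]
width: 0.0375
t 9.575 Ftool [ 0.4687 -0.9239  1.1874] Mtool [-0.2052 -0.0866 -0.7785] q [ 0.3618 -0.0404 -0.955   2.1867  0.44    0.5637 -0.7665] w 0.03749451913052312
9.575 [ 0.3618 -0.0404 -0.955   2.1867  0.44    0.5637 -0.7665] [0.5258 0.2235 0.112 ] F [-0.3824 -1.2992 -0.8057] M [-0.289   0.7505  0.0945] 0.03749451913052312
```

```bash
python3 -m pendant '[[1,[0,0,0],[0.1,0,0]],[1,[0,0,0],[0.2,0,0]],[1,[0,0,0],[0.3,0,0]],[1,[0,0,0],[0.4,0,0]]]' 25;python3 -c "
from tgt import *;mx()"
python3 -m pendant '[[1,[0,0,0],[0.07,0,0]],[1,[0,0,0],[0.14,0,0]]]' 25;python3 -c "
from tgt import *;mx()"
python3 -m pendant '[[1,[0,0,0],[0.07,0,0]],[1,[0,0,0],[0.14,0,0]]]' 25;python3 -c "
from tgt import *;mx();st()"
```

```text
time_s: 10.07
eef_pos: [0.5246, 0.223, 0.1113]
eef_rot: [[0.499, 0.843, -0.202], [0.027, -0.248, -0.968], [-0.866, 0.478, -0.146]]
ft_force: [-2.8, -0.3, -1.3]
width: 0.0375
t 10.075 Ftool [-0.2998 -2.8449  1.0329] Mtool [-0.1788 -0.4339 -1.1582] q [ 0.3827 -0.0418 -0.9756  2.1878  0.437   0.5647 -1.1669] w 0.03751736806623972
time_s: 10.32
eef_pos: [0.5236, 0.2231, 0.1108]
eef_rot: [[0.498, 0.807, -0.318], [0.026, -0.381, -0.924], [-0.867, 0.452, -0.211]]
ft_force: [-2.8, -0.4, -4.0]
width: 0.0376
t 10.325 Ftool [ 2.084  -3.8909  2.1401] Mtool [-0.5488 -0.8311 -1.1017] q [ 0.3898 -0.0428 -0.9838  2.1888  0.4355  0.5652 -1.3069] w 0.03760262560305182
time_s: 10.58
eef_pos: [0.5218, 0.2214, 0.1094]
eef_rot: [[0.496, 0.755, -0.43], [0.022, -0.506, -0.862], [-0.868, 0.418, -0.267]]
ft_force: [-5.4, -3.2, 1.0]
width: 0.0376
t 10.575 Ftool [-3.6346 -2.084   4.8005] Mtool [-0.7197 -1.3043 -1.0992] q [ 0.3975 -0.044  -0.9913  2.1911  0.4346  0.5683 -1.4466] w 0.037607428205885265
10.575 [ 0.3975 -0.044  -0.9913  2.1911  0.4346  0.5683 -1.4466] [0.5218 0.2214 0.1094] F [-5.4376 -3.1669  1.0009] M [-0.8687  1.5915  0.3737] 0.037607428205885265
```

```bash
python3 -m pendant '[[0.2,[0,0,0],[0,0,0]],[0.2,[0,0,0],[0,0,0]],[0.2,[0,0,0],[0,0,0]]]' 25;python3 - <<'E'
from tgt import *
mx();p,R=pose(.1,.087,0);delta(p,R)
im=capture("wrist");cv2.imwrite("pics/w8.png",im[:,:,::-1])
E
```

```text
time_s: 10.95
eef_pos: [0.5222, 0.2218, 0.1099]
eef_rot: [[0.497, 0.755, -0.429], [0.023, -0.505, -0.863], [-0.868, 0.419, -0.268]]
ft_force: [-0.3, 0.4, 0.9]
width: 0.0597
t 10.95 Ftool [-0.9066 -0.0825 -0.4379] Mtool [ 0.0125 -0.3854 -0.402 ] q [ 0.3976 -0.0444 -0.9915  2.1904  0.4345  0.5679 -1.4461] w 0.05971532845444931
shift [ 0.0007  0.0015 -0.0054] turn [-0.5872  0.0108  0.0004]
```

View pics/w8.png

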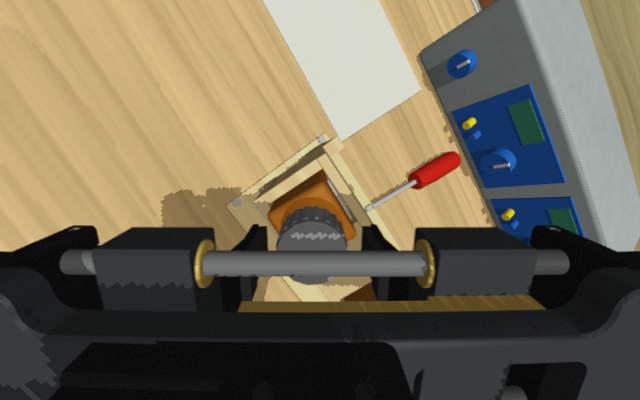

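```bash
python3 -m pendant '[[0.2,[0,0.001,-0.002],[-0.18,0.004,0]],[0.2,[0.001,0.0015,-0.005],[-0.36,0.008,0]],[0.2,[0.001,0.0015,-0.005],[-0.54,0.011,0]],[0.2,[0.001,0.0015,-0.005],[-0.7,0.011,0]],[1,[0.001,0.0015,-0.005],[-0.7,0.011,0]],[1,[0.001,0.0015,-0.005],[-0.7,0.011,0]],[1,[0.001,0.0015,-0.005],[-0.7,0.011,0]]]' 25;python3 - <<'E'
from tgt import *
mx();p,R=pose(.1,.087,-.1);delta(p,R)
E
python3 -m pendant '[[1,[0,0,0],[0.07,0,0]],[1,[0,0,0],[0.14,0,0]],[1,[0,0,0],[0.2,0,0]]]' 25;python3 - <<'E'
from tgt import *
mx();p,R=pose(.1,.087,.1);delta(p,R)
E
```

```text
time_s: 11.88
eef_pos: [0.526, 0.2253, 0.111]
eef_rot: [[0.498, 0.852, 0.162], [0.033, 0.168, -0.985], [-0.867, 0.496, 0.055]]
ft_force: [0.6, 0.3, 0.7]
width: 0.0472
t 11.875 Ftool [-0.2879  0.9238 -0.1112] Mtool [-0.0214  0.0115 -0.477 ] q [ 0.3625 -0.0356 -0.9557  2.1852  0.437   0.5615 -0.7455] w 0.047154552973521245
shift [-0.0003  0.0003 -0.0004] turn [ 0.0113 -0.0005  0.001 ]
time_s: 12.25
eef_pos: [0.5252, 0.2237, 0.1101]
eef_rot: [[0.496, 0.868, -0.013], [0.03, -0.032, -0.999], [-0.868, 0.496, -0.042]]
ft_force: [-2.8, -3.8, 2.6]
width: 0.0374
t 12.25 Ftool [-3.7139 -1.0326  3.7745] Mtool [-0.5063 -1.1741 -0.8456] q [ 0.3721 -0.036  -0.9644  2.1862  0.4377  0.564  -0.9465] w 0.037358438030720954
shift [-0.0006  0.0012 -0.0021] turn [0.0105 0.0033 0.0028]
```

```bash
python3 -m pendant '[[1,[0,0,0],[0.06,0,0]],[1,[0,0,0],[0.12,0,0]]]' 25;python3 - <<'E'
from tgt import *
mx();
E
python3 -m pendant '[[0.3,[0,0,0],[0,0,0]],[0.3,[0,0,0],[0,0,0]],[0.3,[0,0,0],[0,0,0]]]' 25
python3 - <<'E'
from tgt import *
mx();p,R=pose(.1,.087,0);delta(p,R)
E
```

```text
time_s: 12.5
eef_pos: [0.5246, 0.2226, 0.1096]
eef_rot: [[0.496, 0.86, -0.119], [0.027, -0.153, -0.988], [-0.868, 0.486, -0.099]]
ft_force: [-1.3, -3.1, 1.1]
width: 0.0375
t 12.5 Ftool [-1.6812 -0.1273  3.0612] Mtool [-0.2312 -0.5083 -0.6971] q [ 0.3781 -0.0364 -0.97    2.187   0.4381  0.5657 -1.068 ] w 0.037476790758583664
time_s: 12.88
eef_pos: [0.5248, 0.2228, 0.1098]
eef_rot: [[0.496, 0.86, -0.119], [0.028, -0.153, -0.988], [-0.868, 0.486, -0.1]]
ft_force: [-0.4, -0.8, 0.4]
width: 0.0574
t 12.875 Ftool [-0.5665 -0.0552  0.8521] Mtool [-0.0421 -0.1238 -0.467 ] q [ 0.3779 -0.0363 -0.9699  2.1867  0.4381  0.5654 -1.0678] w 0.05739377327710592
shift [-0.0007  0.0014 -0.0032] turn [-0.2105  0.0054  0.0035]
```

```bash
python3 -m pendant '[[0.3,[-0.03,0,-0.002],[0,0,0]],[0.3,[-0.05,0.001,-0.003],[-0.15,0,0]],[0.2,[-0.05,0.001,-0.003],[-0.3,0,0]],[0.2,[-0.05,0.001,-0.003],[-0.45,0,0]],[0.2,[-0.05,0.001,-0.003],[-0.6,0,0]],[0.2,[-0.05,0.001,-0.003],[-0.7,0,0]]]' 25;python3 - <<'E'
from tgt import *
mx();p,R=pose(.1,.137,-.5);delta(p,R)
im=capture("wrist");crop(im,220,140,420,290,"pics/w9.png",4)
a=cv2.imread("pics/w7.png")[:,:,::-1];crop(a,220,140,420,290,"pics/w7c.png",4)
E
```

```text
time_s: 13.62
eef_pos: [0.5012, 0.2244, 0.154]
eef_rot: [[0.496, 0.733, 0.466], [0.028, 0.523, -0.852], [-0.868, 0.435, 0.239]]
ft_force: [-0.6, -0.0, 0.1]
width: 0.0695
t 13.625 Ftool [-0.4003 -0.4123 -0.2119] Mtool [-0.0453  0.211  -0.3907] q [ 0.2133 -0.1808 -0.795   2.1828  0.2208  0.6472 -0.1916] w 0.06946817563716942
shift [-0.0006 -0.      0.0003] turn [-0.0065  0.0023  0.0056]
```

View pics/w9.png

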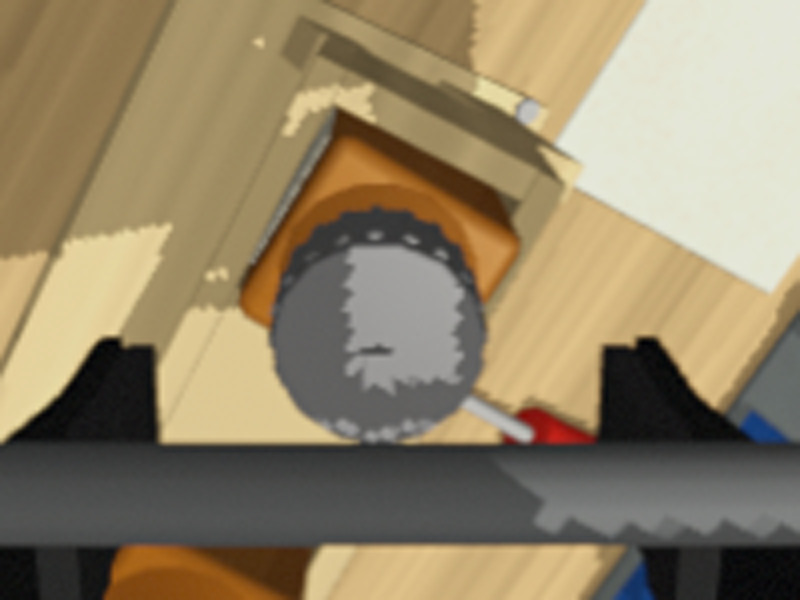

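View pics/w7c.png

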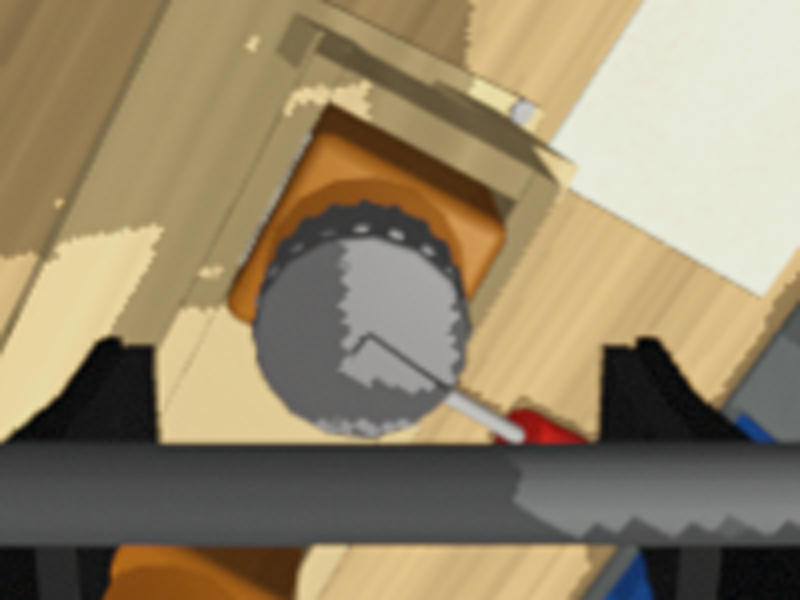

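Run:
```python
from h import *
im=cv2.imread("pics/w9.png");g=cv2.cvtColor(im,cv2.COLOR_BGR2GRAY)[220:450,250:500].astype(float)
g=np.clip((g-60)*3.5,0,255).astype(np.uint8)
cv2.imwrite("pics/w9e.png",cv2.resize(g,None,fx=3,fy=2.6))
```

```text
(no output)
```

View pics/w9e.png

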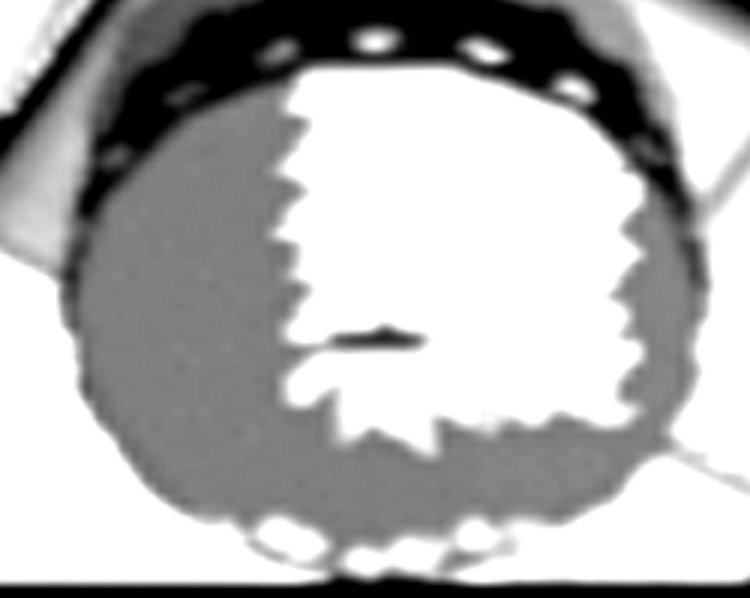

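```bash
python3 -m pendant '[[0.2,[0.025,0,0],[0.13,0,0]],[0.2,[0.049,0,0],[0.3,0.002,0.005]],[0.2,[0.049,0,0],[0.3,0.002,0.005]],[1,[0.049,0,0],[0.3,0.002,0.005]],[1,[0.049,0,0],[0.3,0.002,0.005]],[1,[0.049,0,0],[0.3,0.002,0.005]],[1,[0.049,0,0],[0.3,0.002,0.005]]]' 28;python3 - <<'E'
from tgt import *
mx();p,R=pose(.1,.087,-.2);delta(p,R)
E
python3 -m pendant '[[1,[0,0,0],[0.06,0,0]],[1,[0,0,0],[0.12,0,0]]]' 28;python3 - <<'E'
from tgt import *
mx()
E
python3 -m pendant '[[1,[0,0,0],[0.06,0,0]],[1,[0,0,0],[0.12,0,0]]]' 28;python3 - <<'E'
from tgt import *
mx();p,R=pose(.1,.087,.04);delta(p,R)
E
```

```text
time_s: 14.55
eef_pos: [0.5252, 0.2255, 0.1116]
eef_rot: [[0.499, 0.835, 0.233], [0.031, 0.251, -0.967], [-0.866, 0.49, 0.099]]
ft_force: [-6.0, -1.9, 2.6]
width: 0.0377
t 14.55 Ftool [-5.2971 -4.2466  0.7095] Mtool [-0.0226  0.0671 -1.3002] q [ 0.318  -0.0376 -0.916   2.1864  0.4421  0.5654 -0.6684] w 0.03770600731317128
shift [ 0.0007  0.0006 -0.    ] turn [-0.0032  0.002   0.0005]
time_s: 14.8
eef_pos: [0.5246, 0.2254, 0.1114]
eef_rot: [[0.499, 0.857, 0.132], [0.03, 0.135, -0.99], [-0.866, 0.498, 0.041]]
ft_force: [-1.4, 0.6, 1.0]
width: 0.0373
t 14.8 Ftool [-1.5903 -0.6351 -0.6993] Mtool [-0.7698 -0.0766 -0.8135] q [ 0.3234 -0.0382 -0.9219  2.187   0.4422  0.566  -0.788 ] w 0.037251581930830675
time_s: 15.05
eef_pos: [0.5243, 0.2255, 0.1113]
eef_rot: [[0.499, 0.866, 0.03], [0.03, 0.017, -0.999], [-0.866, 0.499, -0.017]]
ft_force: [-1.3, -1.7, 0.6]
width: 0.0377
t 15.05 Ftool [-1.2131 -0.9163  1.6795] Mtool [-0.7112 -0.1071 -0.5851] q [ 0.3287 -0.0386 -0.9279  2.1873  0.4427  0.5662 -0.9075] w 0.037650020284584286
shift [ 0.0008  0.0015 -0.0002] turn [-0.0001  0.0034  0.0003]
```

```bash
python3 -m pendant '[[1,[0,0,0],[-0.03,0,0]],[1,[-0.008,0,0],[-0.04,0,0]],[1,[-0.018,0,0],[-0.04,0,0]],[1,[-0.028,0,0],[-0.04,0,0]],[1,[-0.038,0,0],[-0.04,0,0]],[1,[-0.048,0,0],[-0.04,0,0]],[1,[-0.058,0,0],[-0.04,0,0]],[1,[-0.062,0,0],[-0.04,0,0]]]' 28;python3 - <<'E'
from tgt import *
mx();st();p,R=pose(.1,.149,0);delta(p,R)
im=capture("scene");crop(im,260,60,460,220,"pics/s3.png",4)
im=capture("top");crop(im,100,130,380,320,"pics/t3.png",2.8)
E
```

```text
time_s: 16.05
eef_pos: [0.4932, 0.2237, 0.1655]
eef_rot: [[0.499, 0.864, 0.065], [0.03, 0.058, -0.998], [-0.866, 0.5, 0.003]]
ft_force: [0.6, 0.1, -1.9]
width: 0.0375
t 16.05 Ftool [ 1.9809 -0.4197 -0.0935] Mtool [ 0.0165  0.0034 -0.6652] q [ 0.2509 -0.2335 -0.8185  2.1858  0.1427  0.6643 -0.62  ] w 0.03753320473884245
16.05 [ 0.2509 -0.2335 -0.8185  2.1858  0.1427  0.6643 -0.62  ] [0.4932 0.2237 0.1655] F [ 0.62    0.1277 -1.9257] M [-0.0319  0.6645 -0.0148] 0.03753320473884245
shift [0.0013 0.0014 0.0002] turn [0.0006 0.0034 0.    ]
```

View pics/s3.png

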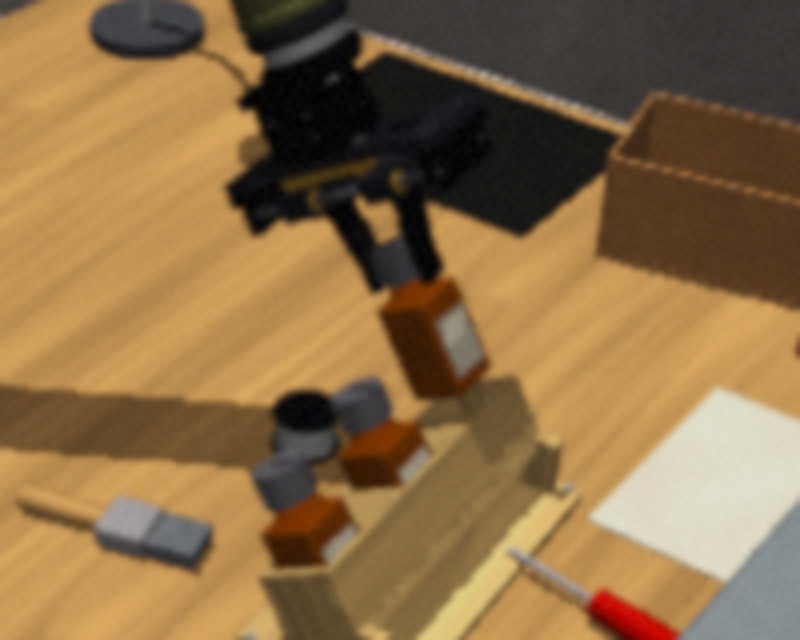

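View pics/t3.png

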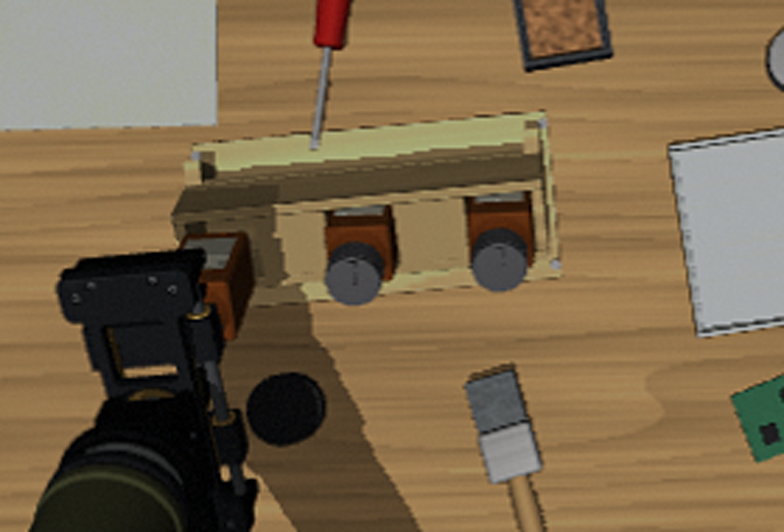

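Run:
```python
from tgt import *
ci=camera_info("top");cs=camera_info("scene")
q=[atz(ci,((u)/2.6+140-.5,v/2.6+150-.5),.018) for u,v in ((517,84),(690,57),(720,232),(545,260))]
print(np.array(q),np.mean(q,0),[np.linalg.norm(q[i]-q[i-1]) for i in range(4)])
q=[atz(cs,u,.018) for u in ((283,233),(327,252),(294,289),(249,264))];print(np.mean(q,0),[np.linalg.norm(q[i]-q[i-1]) for i in range(4)])
Ru=np.column_stack([[0,0,-1.],[1,0,0],[0,-1,0]])
delta(np.array([.50,.215,.30]),Ru)
```

```text
[[ 0.6186 -0.0976  0.018 ]
 [ 0.6378 -0.2428  0.018 ]
 [ 0.4915 -0.2621  0.018 ]
 [ 0.4724 -0.1165  0.018 ]] [ 0.5551 -0.1797  0.018 ] [np.float64(0.1474405438011982), np.float64(0.14644381188233535), np.float64(0.14758000982593206), np.float64(0.14685053293715278)]
[ 0.5561 -0.1861  0.018 ] [np.float64(0.13537372351960084), np.float64(0.13509955864517847), np.float64(0.14430278163570756), np.float64(0.14004347318497)]
shift [-0.1136  0.0726  0.0096] turn [ 0.0641 -0.0138 -0.5236]
```

```bash
python3 -m pendant '[[1,[-0.015,0.02,0.002],[0.01,0,-0.08]],[1,[-0.04,0.04,0.005],[0.03,0,-0.18]],[1,[-0.08,0.06,0.008],[0.05,-0.01,-0.3]],[1,[-0.1136,0.0726,0.01],[0.064,-0.014,-0.43]],[1,[-0.1136,0.0726,0.01],[0.064,-0.014,-0.524]],[1,[-0.1136,0.0726,0.01],[0.064,-0.014,-0.524]],[1,[-0.1136,0.0726,0.01],[0.064,-0.014,-0.524]]]' 28;python3 - <<'E'
from tgt import *
st();
Ru=np.column_stack([[0,0,-1.],[1,0,0],[0,-1,0]])
delta(np.array([.555,-.181,.28]),Ru)
delta(np.array([.555,-.181,.11]),Ru)
im=capture("scene");crop(im,260,30,460,190,"pics/s4.png",4)
E
```

```text
time_s: 17.02
eef_pos: [0.4993, 0.2148, 0.299]
eef_rot: [[-0.001, 1.0, 0.001], [-0.0, 0.001, -1.0], [-1.0, -0.001, 0.0]]
ft_force: [-0.4, 0.9, -2.9]
width: 0.0376
17.025 [ 0.2338  0.1181 -0.7468  1.5731  0.0802  1.483  -0.5156] [0.4993 0.2148 0.299 ] F [-0.4142  0.9354 -2.8708] M [ 0.0522 -0.08   -0.0053] 0.037552784104653084
shift [0.019  0.0553 0.3959] turn [0.0009 0.0003 0.0011]
shift [0.189  0.0555 0.3958] turn [0.0009 0.0003 0.0011]
```

View pics/s4.png

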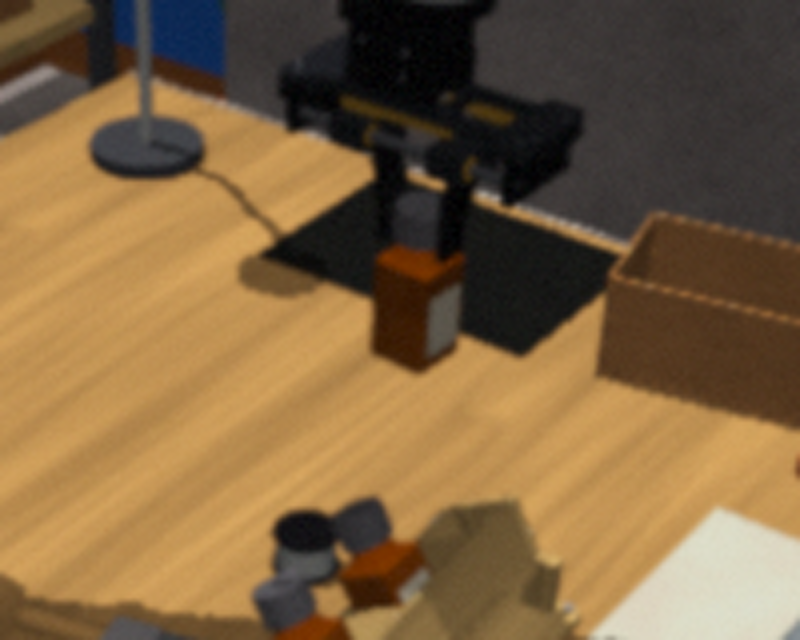

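```bash
python3 -m pendant '[[1,[0,0.003,0.02],[0,0,0]],[1,[0,0.01,0.055],[0,0,0]],[1,[0,0.016,0.1],[0,0,0]],[1,[0,0.022,0.15],[0,0,0]],[1,[0,0.029,0.2],[0,0,0]],[1,[0,0.036,0.25],[0,0,0]],[1,[0.005,0.043,0.3],[0,0,0]],[1,[0.01,0.05,0.345],[0,0,0]],[1,[0.019,0.055,0.38],[0,0,0]],[1,[0.019,0.0555,0.396],[0,0,0]],[1,[0.019,0.0555,0.396],[0,0,0]]]' 28;python3 - <<'E'
from tgt import *
st();
Ru=np.column_stack([[0,0,-1.],[1,0,0],[0,-1,0]])
delta(np.array([.555,-.181,.12]),Ru)
im=capture("top");crop(im,260,100,460,280,"pics/t5.png",3)
im=capture("scene");crop(im,200,130,400,310,"pics/s5.png",3)
E
```

```text
time_s: 18.45
eef_pos: [0.5546, -0.1811, 0.281]
eef_rot: [[-0.0, 1.0, 0.0], [-0.001, 0.0, -1.0], [-1.0, -0.0, 0.001]]
ft_force: [0.2, 1.5, -1.8]
width: 0.0376
18.45 [ 0.6445  0.1826 -0.4313  1.5202  0.0774  1.4553  0.2108] [ 0.5546 -0.1811  0.281 ] F [ 0.1835  1.4711 -1.7714] M [ 0.0489 -0.1669  0.0407] 0.03763816522757209
shift [ 0.161   0.0004 -0.0003] turn [0.0002 0.0009 0.    ]
```

View pics/t5.png

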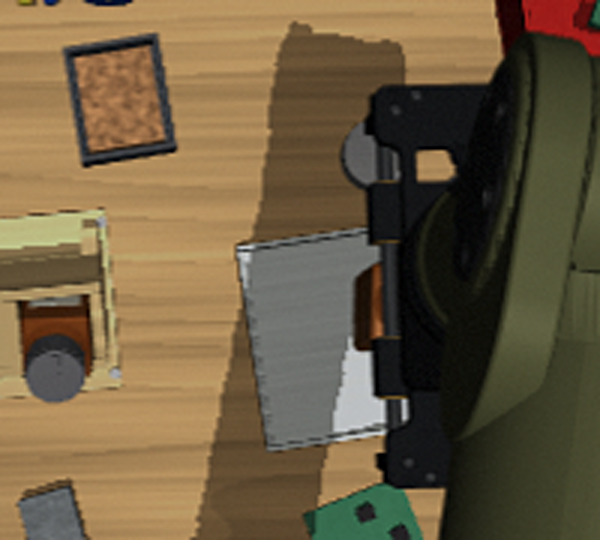

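View pics/s5.png

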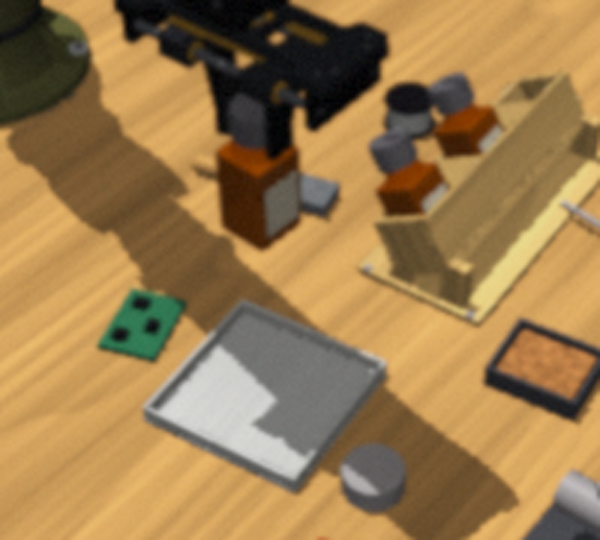

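```bash
python3 -m pendant '[[1,[0.03,0,0],[0,0,0]],[1,[0.075,0,0],[0,0,0]],[1,[0.12,0,0],[0,0.001,0]],[1,[0.15,0,0],[0,0.001,0]],[1,[0.168,0,0],[0,0.001,0]],[1,[0.174,0,0],[0,0.001,0]],[1,[0.174,0,0],[0,0.001,0]]]' 28;python3 - <<'E'
from tgt import *
st();
im=capture("scene");crop(im,200,130,400,310,"pics/s6.png",3)
E
```

```text
time_s: 19.42
eef_pos: [0.5561, -0.1784, 0.1083]
eef_rot: [[0.002, 1.0, 0.004], [0.0, 0.004, -1.0], [-1.0, 0.002, -0.0]]
ft_force: [0.4, 1.1, -0.7]
width: 0.0377
19.425 [ 0.6295  0.2929 -0.4248  1.7473  0.131   1.1275  0.169 ] [ 0.5561 -0.1784  0.1083] F [ 0.4238  1.1238 -0.7442] M [ 0.0512 -0.1013  0.0022] 0.037724510401200256
```

View pics/s6.png

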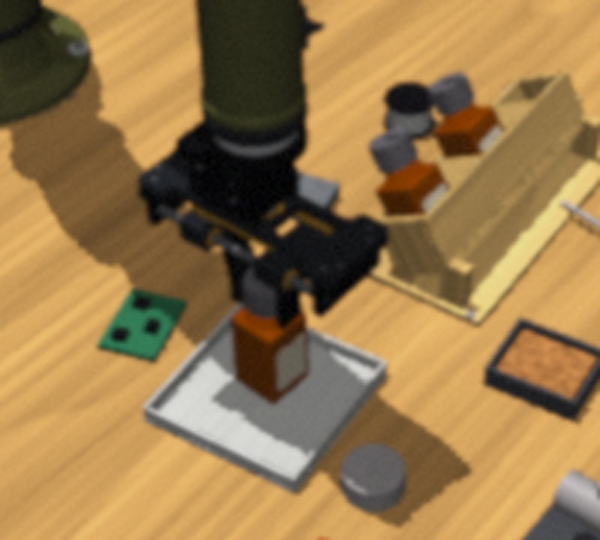

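```bash
for i in 1; do :; done; python3 -m pendant '[[1,[0.003,0,0],[0,0,0]],[1,[0.006,0,0],[0,0,0]],[1,[0.009,0,0],[0,0,0]],[1,[0.011,0,0],[0,0,0]]]' 28; python3 -m pendant '[[1,[0.001,0,0],[0,0,0]],[1,[0.002,0,0],[0,0,0]]]' 28
```

```text
time_s: 19.98
eef_pos: [0.5563, -0.1787, 0.0974]
eef_rot: [[0.003, 1.0, 0.004], [0.0, 0.004, -1.0], [-1.0, 0.003, -0.0]]
ft_force: [-0.8, 0.1, -1.4]
width: 0.0377
time_s: 20.23
eef_pos: [0.5563, -0.1787, 0.0953]
eef_rot: [[0.003, 1.0, 0.004], [0.0, 0.004, -1.0], [-1.0, 0.003, -0.0]]
ft_force: [-0.2, -0.1, -0.8]
width: 0.0375
```

```bash
python3 -m pendant '[[1,[0.001,0,0],[0,0,0]],[1,[0.002,0,0],[0,0,0]]]' 28
```

```text
time_s: 20.48
eef_pos: [0.5563, -0.1786, 0.0933]
eef_rot: [[0.002, 1.0, 0.004], [0.0, 0.004, -1.0], [-1.0, 0.002, -0.0]]
ft_force: [-0.4, 0.2, -0.9]
width: 0.0375
```

```bash
python3 -m pendant '[[1,[0.001,0,0],[0,0,0]],[1,[0.0015,0,0],[0,0,0]]]' 28;python3 -m pendant '[[1,[0.0005,0,0],[0,0,0]],[1,[0.001,0,0],[0,0,0]]]' 28
```

```text
time_s: 20.72
eef_pos: [0.5563, -0.1786, 0.0917]
eef_rot: [[0.002, 1.0, 0.004], [0.0, 0.004, -1.0], [-1.0, 0.002, -0.0]]
ft_force: [0.8, 0.7, -1.5]
width: 0.0374
time_s: 20.98
eef_pos: [0.5563, -0.1786, 0.0908]
eef_rot: [[0.003, 1.0, 0.004], [0.0, 0.004, -1.0], [-1.0, 0.003, -0.0]]
ft_force: [-0.9, -0.1, 0.3]
width: 0.0376
```

```bash
python3 -m pendant '[[1,[0.0005,0,0],[0,0,0]],[1,[0.001,0,0],[0,0,0]]]' 28;python3 -m pendant '[[1,[0.0005,0,0],[0,0,0]]]' 28
```

```text
time_s: 21.22
eef_pos: [0.5566, -0.1785, 0.0907]
eef_rot: [[0.003, 1.0, 0.004], [0.0, 0.004, -1.0], [-1.0, 0.003, -0.0]]
ft_force: [-2.6, 1.6, 7.1]
width: 0.0376
time_s: 21.35
eef_pos: [0.5566, -0.1784, 0.0908]
eef_rot: [[0.003, 1.0, 0.004], [-0.0, 0.004, -1.0], [-1.0, 0.003, 0.0]]
ft_force: [-2.3, 0.8, 3.2]
width: 0.0373
```

```bash
python3 -m pendant '[[0.5,[0,0,0],[0,0,0]],[0.4,[0,0,0],[0,0,0]],[0.3,[0,0,0],[0,0,0]],[0.2,[0,0,0],[0,0,0]],[0.2,[-0.005,0,0],[0,0,0]],[0.1,[-0.02,0,0],[0,0,0]],[0.1,[-0.05,0,0],[0,0,0]],[0,[-0.1,0,0],[0,0,0]],[0,[-0.15,0,0],[0,0,0]],[0,[-0.15,0,0],[0,0,0]]]' 5
python3 - <<'E'
from tgt import *
st();
im=capture("scene");crop(im,200,100,400,280,"pics/s7.png",4)
im=capture("wrist");cv2.imwrite("pics/w10.png",im[:,:,::-1])
E
```

```text
time_s: 22.6
eef_pos: [0.5591, -0.1788, 0.2472]
eef_rot: [[0.013, 1.0, 0.004], [-0.004, 0.005, -1.0], [-1.0, 0.013, 0.004]]
ft_force: [0.8, 0.4, -1.2]
width: 0.0864
22.6 [ 0.6437  0.192  -0.435   1.5772  0.0829  1.3772  0.2053] [ 0.5591 -0.1788  0.2472] F [ 0.767   0.4461 -1.1836] M [-0.035  -0.0575  0.0899] 0.08639770924622915
```

View pics/s7.png

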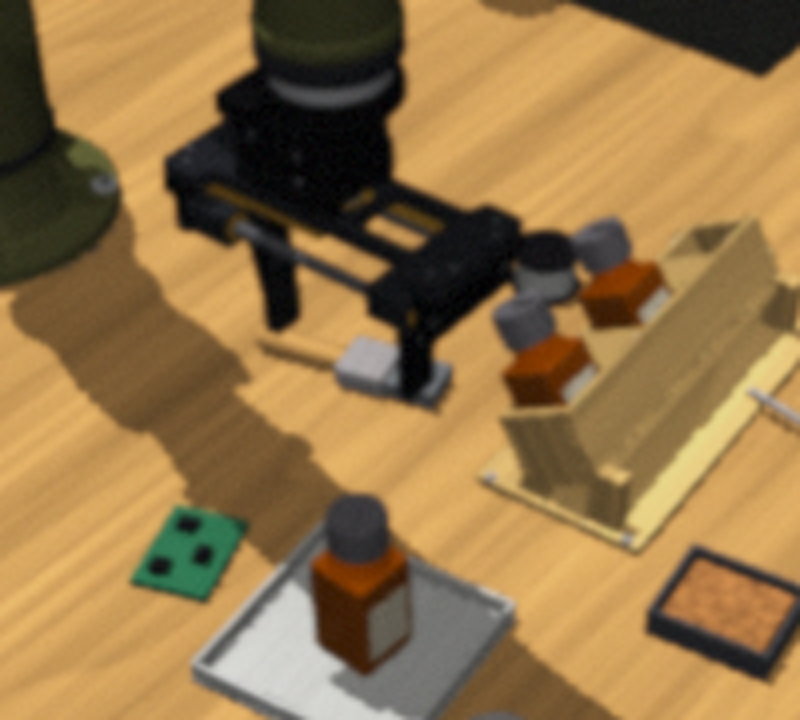

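View pics/w10.png

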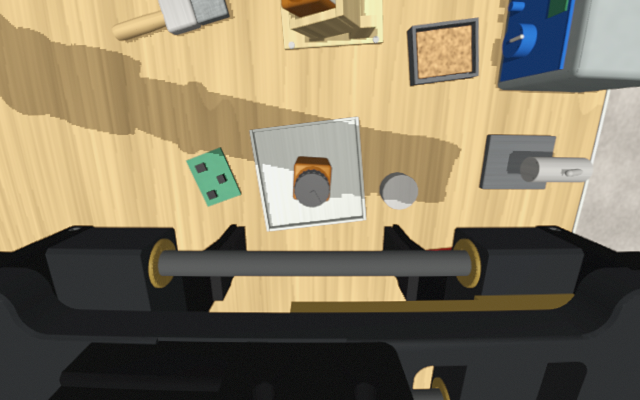

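Run:
```python
from h import *
im=cv2.imread("pics/w10.png")[:,:,::-1];crop(im,275,140,355,220,"pics/w10c.png",7)
im=capture("top");crop(im,150,130,430,320,"pics/t6.png",2.8)
```

```text
(no output)
```

View pics/w10c.png

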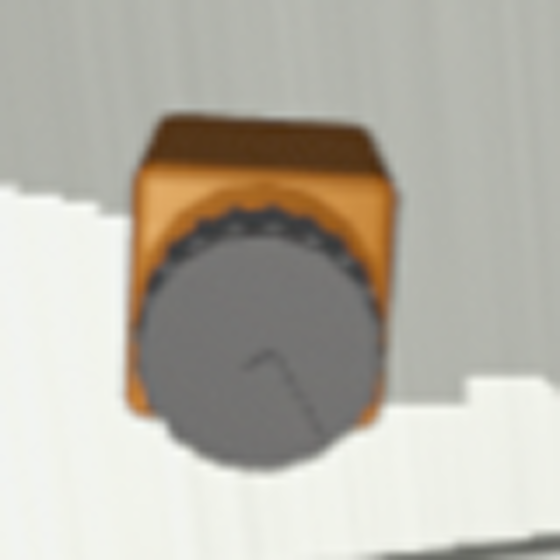

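View pics/t6.png

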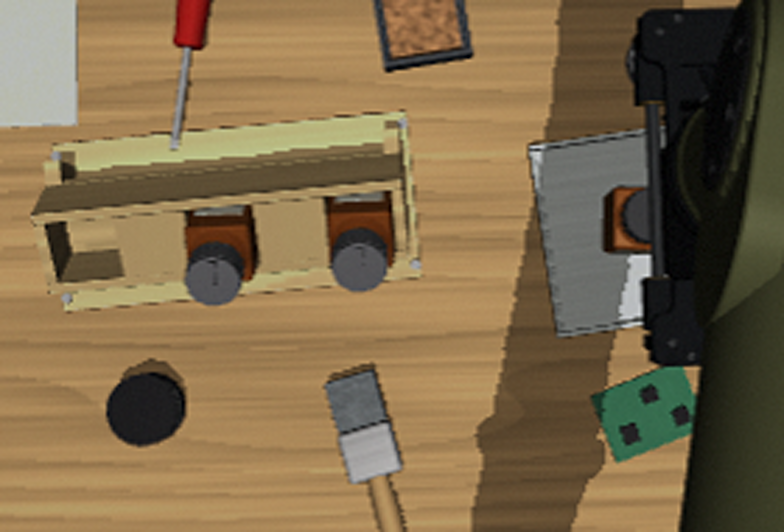

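```bash
python3 -c "
from rig import *
print(sense()['ft_force'],sense()['time_s']);close_job()"
```

```text
[-0.28963085 -0.39199538 -1.80815109] 22.75
the job is handed in; nothing more can be done
```

The loose cap was on the left bottle (largest y). I screwed it home in the rack, lifted the bottle out along its leaning axis and set it down upright near the middle of the drip tray. The job was handed in at 22.75 s.

- **Finding the loose cap:** the right and middle caps resisted at about 0.4–0.6 N m while the fingers slipped, and their bars did not visibly turn. The left cap turned freely at about 0.2 N m.
- **Cap home:** the torque rose to 0.55–0.77 N m at the stop. One check in between fell back to about 0.23 N m, so I gripped again and measured 0.7–0.8 N m. In the final picture the bar stands about 55–57° (roughly 1.0 rad) clockwise from the bottle's x axis.
- **Set-down:** the contact force was about 7 N. The last pictures show the bottle upright in the tray, the other two bottles in their nests, the other things in view not visibly moved, and the gripper clear.
- **Disagreements:** the wrist camera put the caps about 4–5 mm nearer the robot than the top and scene cameras, so I used a value in between, and all three grips landed. Joint 2 read up to 0.0018 rad past its −0.3 limit three times, while hovering at and backing off the right bottle. I don't know whether the judging counts that as passing its range.

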